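# Slide the prop tray over the step onto the photo stage

## Robot

A 6-joint arm with a two-finger parallel gripper is mounted at the origin on the work surface. World frame = base frame: x ahead of the robot, y to its left, z up, the work surface at z = 0. Lengths are in m, angles in rad, forces in N, time in s.
With the tool pointing down it reaches from about 0.3 to 0.775 m from the base axis. Payload 14.6 kg.
Tool frame: the origin (TCP) lies on the mounting face of the last link; the fingertips stand 173 mm ahead of it and the grasp point (between the pads) lies 155 mm ahead of it (ctrl.hold_point_z is the distance from the TCP to the grasp point, in m); z points along the fingers, y is the line along which they close (so a half turn about z gives the same grasp; the last joint's range is limited). The gripper opens to 85 mm and grips with 20 to 120 N. Pads are 22 mm wide; open, the fingers measure 114 mm over their backs; the gripper's body (76 mm by 85 mm) begins 54 mm behind the grasp point. The pads swing forward as they close: fully open they stand 13 mm farther back than shut.
Start: joints at [-1.411, 0.3, 1.521, -0, 1.321, -0.067], TCP at [0.124, -0.536, 0.405] pointing down, gripper open.
Joint ranges: [-3.03, 3.03], [-0.79, 2.21], [0.23, 2.52], [-1.04, 4.18], [0, 3.07], [-2.55, 2.55]. Speed limits (rad/s): [2.22, 2.22, 2.57, 3.14, 3.14, 3.14].

## Interface

Orientations are given as a unit quaternion [x, y, z, w].
In Python, from station import ctrl gives the robot as it stands.
- The arm moves only by the tool arm_command, never from a script. Its argument "motion" is text: rows parted by semicolons, each of 7 numbers parted by spaces: the turn, a rotation vector about the tool's x, y, z in rad, then the shift along the tool's x, y, z in m, then the opening, from 0 (shut) to 1 (fully open). A call has 1 to 10 rows; each row is the pose to reach, as a shift and turn from the pose commanded when the call began, along the tool's axes at that moment; what a row does not reach only later rows make up. A row lasts 1/10 s, in which the tool goes at most 50 mm and 8.59 degrees, less where a joint would pass 70% of its speed; a pose out of reach is approached as far as the arm can. A call with a gripper value outside its range is refused whole. The fingers move at their own pace and stop on an object; the grip force is fixed at half the most. Time passes only in rows, so rows that repeat a pose let the fingers close. It gives the time, the measured TCP pose, the force, the opening and the grip force at its end, in the units of the state.
- ctrl.state(): the state, without advancing time (a new reading comes with each control period).
- ctrl.capture(name): name is "side" or "top" or "wrist"; returns a dict with "color" (480x640x3 uint8, red, green, blue), "z_map" (480x640 float32, m along the optical axis (not along the pixel's ray), 0 where there is no reading), "vfov" (degrees; the focal length in pixels is half the picture's height over the tangent of half this angle, whatever the lens; pixels are square), "cx", "cy" (the principal point, pixels), "k1" (the pictures are not rectified: a ray, as slopes to the right and down, at radius r is drawn at 1 + k1 r^2 times it, then the intrinsics apply), "world_from_camera" (4x4, takes a point from camera to world coordinates); the wrist camera has in their place "hand_eye" (4x4, takes a point from camera to tool coordinates, whose origin is the TCP and whose axes are the flange's). Camera axes: x right, y up, looking along -z (the intrinsics and any distortion apply to the point x, -y, -z); pixel columns grow to the right and rows downward; lengths in m; the calibration is good to about 2 mm. A picture is of the moment at which its call begins: read the wrist's pose just before it.
- ctrl.job_done(): hands the job in; it is judged then, once.
The state is a dict: "clock": time; "joint_pos": joint angles; "joint_vel": joint speeds; "joint_torque": joint torques, N m; "eef_pos": TCP position; "ee_rot": TCP orientation; "force": force on the tool from outside, world axes, zero at the start; "torque": the same for the moment, N m; "gripper_width": finger opening in m; "grasp_force": force on a finger pad.
Only numpy, scipy, OpenCV 4.12 (cv2) and the standard library are available. Lean on these libraries where they do the work, as an engineer would, in place of code of your own. Each camera call takes 0.05 s, during which the arm holds its last target. There are 200 camera calls.

## Task

Bring the wooden prop tray, with the candle standing in it, onto the black photo stage: take its grip tab, lift only the leading end so that it rests over the stage's step, then push the tray from behind over the step and on until its leading end bears gently and squarely against the sprung bumper bar in front of the backboard, and let go with it still touching the bar. Slide it rather than carry it: its rear end always stays down on whatever it is sliding over, the tray is never tipped steeply, and the bumper is not pushed hard. Leave the stone, the book and the ring lamp alone.

Things in the scene. Friction and masses are not known exactly. Their poses are not given: they have to be found in the camera images.
- tray: Open wooden tray, loose, 140 mm long (x), 110 wide (y), walls 40 high and 7 thick, 0.4 to 0.7 kg plus candle, unknown friction, centre of mass near mid-length. Origin: centre of underside. +x: leading end, facing the stage, up to 0.1 rad askew. On the middle of the leading wall stands a grip tab, 14 mm along x, 22 along y, top 90 above the underside.
- tray_tab (a point): Point to grip in the tray's tab: 63 mm ahead of the tray's origin along its x, 72 mm above its underside; the tab's top is 18 mm higher. A firm pinch across its 22 mm width (tray's y) carries the whole tray level unless the hand tilts with it, turning about the rear lower edge.
- tray_lead (a point): Middle of the lower edge of the tray's leading end (70 mm ahead of the tray's origin).
- tray_tail (a point): Middle of the lower edge of the tray's rear end (70 mm behind its origin). The rear face is a plain wall 40 mm high, 110 wide. Sliding takes 3 to 7 N. Pushed low, the tilted tray can jam on the step by friction at the pusher once its middle is past the edge; backing the pusher off lets it tip level onto the stage.
- riser: The photo stage: a fixed flat black board, 260 mm long (its x), 280 mm wide (y), 16 mm high, on the table. Origin at table height, 100 mm behind (+x of) its step and midway across. Its x axis is the way the tray must travel, roughly the robot's left (world +y), turned up to 0.25 rad.
- step_edge (a point): Middle of the stage's upper edge where the tray must climb: a square step 16 mm high above the table; axes as the stage's.
- backboard: Fixed upright black board across the stage, 170 mm high, 195 to 215 mm beyond the step. Origin: middle of its face's foot, on the stage's top; x as the stage's. In front of it a bare aluminium bumper bar, 170 mm wide, 12 to 36 mm above the stage; its face is set 12 to 35 mm before the board (not reported: feel for it). Sprung: gives 0.25 mm per N, 10 mm at most.
- candle: White ceramic candle pot, loose, 56 mm across and 50 mm high, standing on the tray's 7 mm floor in a low square of rails, 22 mm behind the tray's middle. Origin: centre of its underside, z up its axis.
- stone: Small grey stone, loose, about 34 x 26 x 25 mm, on the stage beside the tray's path, 100 to 110 mm from the stage's middle line on the side of the stage's +y. Leave alone.
- book: Closed blue book, loose, 150 x 100 x 30 mm, lying on the table beside the tray, on the side away from the robot. Origin: centre of its underside. Leave alone.
- lamp: White ring lamp on a round foot, loose, 80 mm across and 151 mm high, on the table beside the stage on the side away from the robot. Leave alone.
Things that resemble listed ones, but are neither listed nor needed, are in the scene too. Of the things shaped like the tray, the wooden one is meant.

How it is judged:
On the way, in this order (a step that is already met when the one before it is completed fails the run):
1. the tray's leading edge is over the step (at least 10 mm past it) and above the stage while its rear end is still down on the table (x of tray_lead in the frame of step_edge above 0.01 m and height (world z) of tray_lead above 0.013 m and height (world z) of tray_tail below 0.006 m), for 0.2 s.
2. the whole tray is on the stage and its leading end presses the bumper with more than 1.5 N (x of tray_tail in the frame of step_edge above 0.005 m and height (world z) of tray_tail above 0.013 m and contact force between tray and backboard above 1.5 N), for 0.2 s.
At the end, for the whole second after the job is handed in: The tray lies flat on the stage (0.03 rad, 3 mm), its leading end touching the bumper (over 0.1 N), square to the stage within 0.04 rad and within 60 mm of the backboard's middle, at rest, the candle upright (0.1 rad) in its rails (its axis within 35 mm of the tray's middle) (contact force between tray and backboard above 0.1 N and angle between the x axis of tray and the x axis of riser, either way round below 0.04 rad and y of tray_lead in the frame of backboard between -0.06 and 0.06 m and angle between tray's own z axis and vertical below 0.03 rad and height (world z) of tray between 0.013 and 0.019 m and linear speed of tray below 0.01 m/s and horizontal distance between candle and tray below 0.035 m and angle between candle's own z axis and vertical below 0.1 rad).
It fails at once if the tray is pressed against the bumper with more than 15 N (contact force between tray and backboard above 15 N).
It fails at once if the tray's rear edge is lifted more than 30 mm above the table (14 mm above the stage): it is carried, not slid (height (world z) of tray_tail above 0.03 m).
It fails at once if the rear edge leaves the table by more than 10 mm while it is still over 80 mm short of the step (height (world z) of tray_tail above 0.01 m and x of tray_tail in the frame of step_edge below -0.08 m).
It fails at once if the tray is tipped by more than 0.4 rad (angle between tray's own z axis and vertical above 0.4 rad).
It fails at once if the stone, the book or the lamp is moved by more than 10 mm (distance of any of stone, book, lamp from where it was at the start of the episode above 0.01 m).
It also fails if it takes over 61 s, if anything falls off the work surface, if the arm or the gripper's body presses on something with over 40 N, if the wrist force passes 120 N, or if a joint passes its speed limit or range.

## Working session

There is one attempt and no reset: what is moved stays moved. The work goes in short steps, Python scripts to look and compute and a tool call to move; the robot and the scene stay as the last step left them, time stands still between calls to the robot, and variables do not carry over. Pictures are saved under pics/ and viewed, at most 10 in all, crops included, and the job is handed in when it is done.

Besides the shell and the picture viewer there is one more tool, called after "Call:" as name(argument=value, ...) on one line, values as JSON. arm_command: Moves the arm, as the interface text tells. Its arguments: {"type":"object","properties":{"motion":{"type":"string"}},"required":["motion"]}

```bash
ls; mkdir -p pics; python3 - <<'E'
from station import ctrl
import cv2,numpy as np
for n in ("top","side"):
    c=ctrl.capture(n); cv2.imwrite(f"pics/{n}0.png",c["color"][:,:,::-1]); np.savez(f"{n}0.npz",**c)
    print(n,c["vfov"],c["cx"],c["cy"],c["k1"],np.round(c["world_from_camera"],3).tolist())
print(ctrl.state(),ctrl.hold_point_z)
E
```

```text
pics
top 43.023588042071346 310.42230117460207 247.98231549339923 0.015025375606352807 [[0.003, 0.997, -0.078, 0.453], [-1.0, 0.002, -0.01, -0.167], [-0.01, 0.078, 0.997, 1.591], [0.0, 0.0, 0.0, 1.0]]
side 52.01613110842678 321.1562672820399 247.63424982591084 -0.1296124359579976 [[-0.942, 0.244, -0.232, 0.332], [-0.336, -0.705, 0.624, 0.5], [-0.012, 0.665, 0.746, 0.872], [0.0, 0.0, 0.0, 1.0]]
{'clock': 0.1, 'joint_pos': array([-1.41061111e+00,  3.00413290e-01,  1.52155160e+00, -1.01981513e-05,
        1.32073472e+00, -6.65949875e-02]), 'joint_vel': array([ 0.00176494, -0.00037181, -0.0012972 , -0.00152978,  0.00101764,
       -0.00168869]), 'joint_torque': array([ 2.93939134e-03, -5.44370770e+01, -3.62368405e+01, -2.93741300e-05,
        2.97457198e-03, -9.49996348e-08]), 'eef_pos': array([ 0.12365561, -0.53587888,  0.4041654 ]), 'ee_rot': array([ 9.93577932e-01,  1.13148516e-01, -3.08250355e-05, -5.52642040e-04]), 'force': array([ 0.36083182,  0.72986722, -0.09103466]), 'torque': array([ 0.06957323, -0.01285717,  0.02918938]), 'grasp_force': 0.0, 'gripper_width': 0.08549185840229348} 0.1547
```

View pics/top0.png

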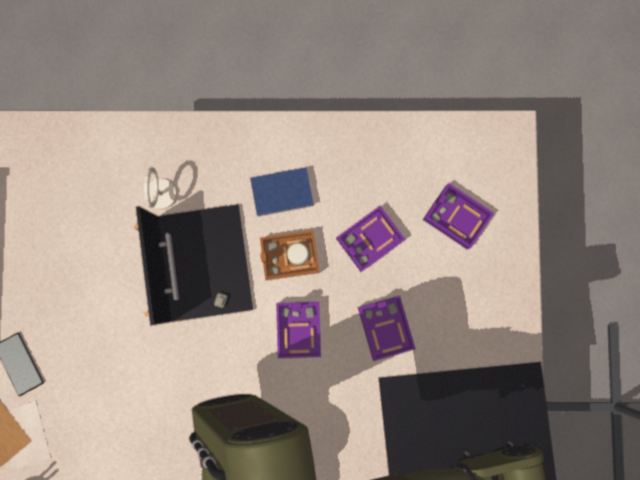

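View pics/side0.png

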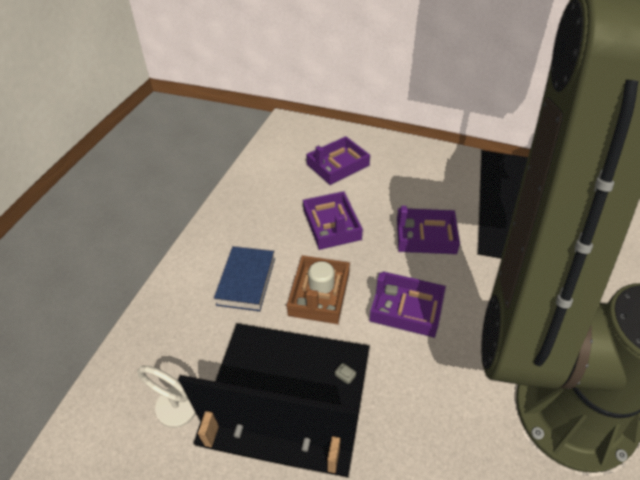

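Top view: the wooden tray with the white candle is at (290,255), its tab at (264,257). Four purple trays at (299,330), (386,328), (371,239) and (459,216) are look-alikes. The stage spans (140–253, 205–324), with the bumper bar at (172,265), stone (221,299), book (283,191) and lamp (165,187). In the side view the wooden tray is at (320,288). It fits because it is the only wooden one and holds the candle; I'll confirm it in a crop.

```bash
cat > h.py <<'E'
import numpy as np,cv2
def K(c):
    h,w=c["color"].shape[:2]; f=h/2/np.tan(np.radians(float(c["vfov"]))/2); return f,float(c["cx"]),float(c["cy"]),float(c["k1"])
def ray(c,uv):
    f,cx,cy,k=K(c); d=(np.atleast_2d(uv).astype(float)-[cx,cy])/f; s=d.copy()
    for _ in range(20): s=d/(1+k*(s**2).sum(1,keepdims=True))
    return np.c_[s[:,0],-s[:,1],-np.ones(len(s))]
def plane(c,uv,z,T=None):
    T=np.array(c["world_from_camera"]) if T is None else T
    r=ray(c,uv)@T[:3,:3].T; o=T[:3,3]; return o+r*((z-o[2])/r[:,2])[:,None]
def depth(c,uv,T=None):
    T=np.array(c["world_from_camera"]) if T is None else T
    uv=np.atleast_2d(uv); z=c["z_map"][uv[:,1].astype(int),uv[:,0].astype(int)]
    return (ray(c,uv)*z[:,None])@T[:3,:3].T+T[:3,3]
def cloud(c,T=None):
    v,u=np.nonzero(c["z_map"]>0); uv=np.c_[u,v]; return uv,depth(c,uv,T)
E
python3 - <<'E'
from h import *
c=dict(np.load("top0.npz")); s=dict(np.load("side0.npz"))
im=c["color"]; 
a=cv2.resize(im[160:340,120:330],None,fx=3.8,fy=3.3,interpolation=cv2.INTER_CUBIC)
a=cv2.resize(im[170:340,125:335],None,fx=3.5,fy=3.5,interpolation=cv2.INTER_CUBIC); cv2.imwrite("pics/crop.png",a[:,:,::-1]); print(a.shape)
for n,c in(("top",c),("side",s)):
    uv,P=cloud(c); col=c["color"][uv[:,1],uv[:,0]].astype(int)
    hsv=cv2.cvtColor(c["color"],cv2.COLOR_RGB2HSV)[uv[:,1],uv[:,0]].astype(int)
    reg=(P[:,0]>.3)&(P[:,0]<.7)&(P[:,1]>-.35)&(P[:,1]<.25)
    t=reg&(abs(P[:,2]-.0)<.006); print(n,"table z",np.median(P[t,2]))
    w=reg&(hsv[:,0]<18)&(hsv[:,1]>110)&(P[:,1]<0.0)&(P[:,2]>.025)&(P[:,2]<.055)
    r=cv2.minAreaRect(P[w,:2].astype(np.float32)); print("wood",w.sum(),r,np.median(P[w,2]),cv2.boxPoints(r).round(4).tolist())
    tb=reg&(hsv[:,0]<18)&(hsv[:,1]>110)&(P[:,1]<0.0)&(P[:,2]>.075)&(P[:,2]<.1); print("tab",tb.sum(),P[tb].mean(0) if tb.any() else 0)
    k=reg&(hsv[:,2]<70)&(P[:,2]>.008)&(P[:,2]<.024); 
    r=cv2.minAreaRect(P[k,:2].astype(np.float32)); print("stage",k.sum(),r,np.median(P[k,2]),cv2.boxPoints(r).round(4).tolist())
    b=reg&(P[:,2]>.17)&(P[:,2]<.2)&(hsv[:,2]<80);print("board top",b.sum(),P[b].mean(0))
E
```

```text
(595, 735, 3)
top table z 2.6665747921095218e-05
wood 457 ((0.559476912021637, -0.14848747849464417), (0.2346835732460022, 0.27029919624328613), 46.1509895324707) 0.03886873169777094 [[0.3806999921798706, -0.13950000703334808], [0.5756999850273132, -0.32670000195503235], [0.7382000088691711, -0.1574999988079071], [0.5432999730110168, 0.02979999966919422]]
tab 48 [ 0.55010613 -0.03486646  0.08871286]
stage 7780 ((0.539605438709259, 0.12513749301433563), (0.2748948335647583, 0.21269819140434265), 8.364035606384277) 0.01567959882709713 [[0.3882000148296356, 0.21040000021457672], [0.41909998655319214, -9.999999747378752e-05], [0.691100001335144, 0.039900001138448715], [0.660099983215332, 0.25029999017715454]]
board top 598 [0.51988498 0.22889018 0.18276233]
side table z 0.000815499348574722
wood 925 ((0.5595622658729553, -0.09727340936660767), (0.10930067300796509, 0.1411743313074112), 8.293862342834473) 0.03945846935653241 [[0.4952999949455261, -0.03530000150203705], [0.5156999826431274, -0.17499999701976776], [0.6237999796867371, -0.15919999778270721], [0.6035000085830688, -0.019500000402331352]]
tab 106 [ 0.55037571 -0.03328846  0.08648806]
stage 10249 ((0.4960448443889618, -0.049896836280822754), (0.6010985374450684, 0.38886141777038574), 89.69603729248047) 0.01658728219820238 [[0.30000001192092896, -0.34940001368522644], [0.6888999938964844, -0.351500004529953], [0.6920999884605408, 0.24959999322891235], [0.30320000648498535, 0.2517000138759613]]
board top 1773 [0.51139621 0.22978369 0.18317957]
```

View pics/crop.png

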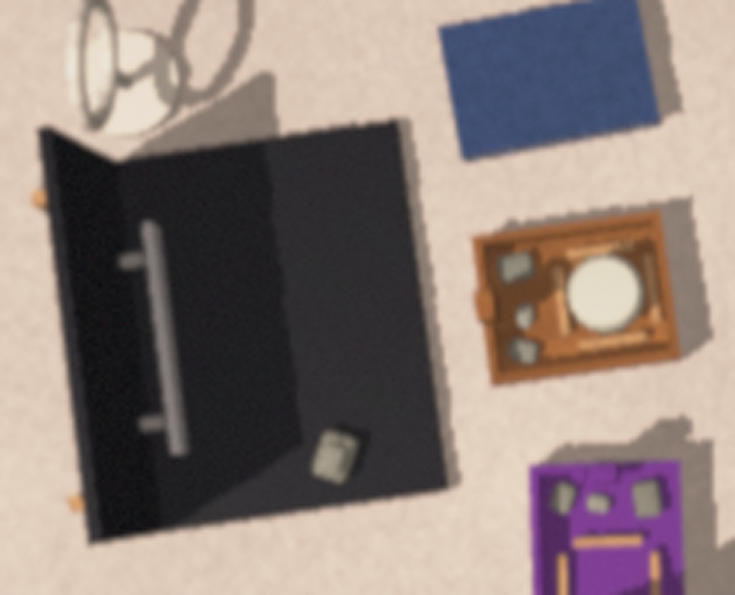

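The crop confirms it: the wooden tray with candle (600,290), its tab at (483,303), pointing at the stage. The purple ones lack the candle. The measured tab (0.550,-0.035,0.089) matches its prediction from the tray box, so I'll move there.

```bash
cat >> h.py <<'E'
from scipy.spatial.transform import Rotation as R
t=np.array([-.145,.989,0]); t/=np.linalg.norm(t); up=np.array([0,0,1.]); left=np.cross(up,t); step=np.array([.555,.0195,0])
def rot(th=0,yaw=0):  # tool x = travel, z down, tilt th (leading end up)
    M=np.c_[t,-left,-up]; return R.from_rotvec(yaw*up)*R.from_matrix(M)*R.from_rotvec([0,th,0])
def rel(st,pos,Rt):
    R0=R.from_quat(st["ee_rot"]); print("turn",(R0.inv()*Rt).as_rotvec().round(4),"shift",R0.inv().apply(np.array(pos)-st["eef_pos"]).round(4))
def stage(p): p=np.atleast_2d(p)-step; return np.c_[p@t,p@left,p[:,2]]
E
python3 - <<'E'
from h import *; from station import ctrl
rel(ctrl.state(),[.5503,-.0345,.30],rot())
E
```

```text
turn [-8.0000e-04 -9.0000e-04 -1.4896e+00] shift [ 0.5284 -0.3925  0.1046]
```

Call:
arm_command(motion="0 0 -1.49 0.528 -0.3925 0.03 1;0 0 -1.49 0.528 -0.3925 0.03 1;0 0 -1.49 0.528 -0.3925 0.03 1;0 0 -1.49 0.528 -0.3925 0.03 1;0 0 -1.49 0.528 -0.3925 0.03 1;0 0 -1.49 0.528 -0.3925 0.03 1;0 0 -1.49 0.528 -0.3925 0.03 1;0 0 -1.49 0.528 -0.3925 0.03 1;0 0 -1.49 0.528 -0.3925 0.03 1;0 0 -1.49 0.528 -0.3925 0.03 1")

```text
clock: 1.1
eef_pos: [0.4482, -0.1535, 0.3818]
ee_rot: [0.651, 0.759, -0.0, 0.0]
force: [1.1, -0.7, 0.3]
gripper_width: 0.0855
grasp_force: 0.0
```

```bash
python3 - <<'E'
from h import *; from station import ctrl
rel(ctrl.state(),[.5503,-.0345,.30],rot())
E
```

```text
turn [0.     0.0001 0.0066] shift [0.1021 0.119  0.0818]
```

Call:
arm_command(motion="0 0 0.007 0.102 0.119 0.082 1;0 0 0.007 0.102 0.119 0.082 1;0 0 0.007 0.102 0.119 0.082 1;0 0 0.007 0.102 0.119 0.082 1;0 0 0.007 0.102 0.119 0.082 1;0 0 0.007 0.102 0.119 0.082 1;0 0 0.007 0.102 0.119 0.082 1")

```text
clock: 1.8
eef_pos: [0.5498, -0.0379, 0.3005]
ee_rot: [0.657, 0.754, 0.0, 0.0]
force: [0.0, -0.5, 1.0]
gripper_width: 0.0855
grasp_force: 0.0
```

```bash
python3 - <<'E'
from h import *; from station import ctrl
st=ctrl.state(); rel(st,[.5503,-.0345,.227],rot())
c=ctrl.capture("wrist"); cv2.imwrite("pics/w1.png",c["color"][:,:,::-1])
T=np.eye(4);T[:3,:3]=R.from_quat(st["ee_rot"]).as_matrix();T[:3,3]=st["eef_pos"];T=T@c["hand_eye"]
uv,P=cloud(c,T); h=cv2.cvtColor(c["color"],cv2.COLOR_RGB2HSV)[uv[:,1],uv[:,0]].astype(int)
wd=(h[:,0]<18)&(h[:,1]>110)
tb=wd&(P[:,2]>.075)&(P[:,2]<.1)&(P[:,1]<0)
S=stage(P); print("tab",tb.sum(),P[tb].mean(0) if tb.any() else 0, S[tb].min(0),S[tb].max(0))
w=wd&(P[:,2]>.03)&(P[:,2]<.05)&(abs(S[:,1])<.1)&(S[:,0]<0)&(S[:,0]>-.25); print("rim",w.sum(),cv2.minAreaRect(S[w,:2].astype(np.float32)))
k=(h[:,2]<70)&(P[:,2]>.01)&(P[:,2]<.022)&(abs(S[:,1])<.12)&(abs(S[:,0])<.03)
b=[(y,S[k&(abs(S[:,1]-y)<.005),0].min()) for y in np.arange(-.1,.11,.04) if (k&(abs(S[:,1]-y)<.005)).any()]; print("edge",np.round(b,4).tolist())
E
```

```text
turn [ 0.0006  0.0003 -0.0073] shift [0.0033 0.0009 0.0735]
tab 1105 [ 0.55200357 -0.03353776  0.0879122 ] [-0.06087546 -0.00032313  0.07500495] [-0.04683521  0.02163106  0.09240022]
rim 6601 ((-0.11734068393707275, 0.010846227407455444), (0.10958627611398697, 0.14096704125404358), 89.57992553710938)
edge [[-0.1, -0.0019], [-0.06, -0.0021], [-0.02, -0.0017], [0.02, -0.002], [0.06, -0.0018], [0.1, -0.0021]]
```

View pics/w1.png

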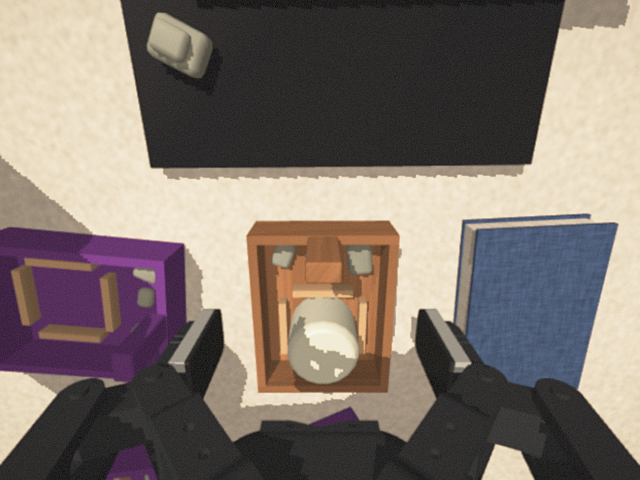

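Wrist view: tab at (322,258), candle at (322,340), and the step edge is parallel to the tray. The tab is refined to (0.552,-0.0355) and the step edge lies 2 mm nearer than first measured. Next I descend and grip.

Call:
arm_command(motion="0 0 -0.007 0.002 0.0025 0.04 1;0 0 -0.007 0.002 0.0025 0.06 1;0 0 -0.007 0.002 0.0025 0.0735 1;0 0 -0.007 0.002 0.0025 0.0735 1;0 0 -0.007 0.002 0.0025 0.0735 1;0 0 -0.007 0.002 0.0025 0.0735 0;0 0 -0.007 0.002 0.0025 0.0735 0;0 0 -0.007 0.002 0.0025 0.0735 0;0 0 -0.007 0.002 0.0025 0.0735 0;0 0 -0.007 0.002 0.0025 0.0735 0")

```text
clock: 2.85
eef_pos: [0.5523, -0.0349, 0.2268]
ee_rot: [0.654, 0.757, 0.0, 0.0]
force: [-2.3, 0.1, 4.6]
gripper_width: 0.0213
grasp_force: 59.1
```

Call:
arm_command(motion="0 0 0 0 0 0 0;0 0 0 0 0 0 0;0 0 0 0 0 0 0;0 0 0 0 0 0 0")

```text
clock: 3.25
eef_pos: [0.5523, -0.0349, 0.2267]
ee_rot: [0.654, 0.757, 0.0, 0.0]
force: [-3.8, 0.8, 6.1]
gripper_width: 0.0212
grasp_force: 59.2
```

Call:
arm_command(motion="0 0.03 0 -0.007 0 -0.0039 0;0 0.06 0 -0.0139 0 -0.0076 0;0 0.09 0 -0.0209 0 -0.0111 0;0 0.12 0 -0.0281 0 -0.0143 0;0 0.15 0 -0.0354 0 -0.0174 0;0 0.18 0 -0.0428 0 -0.0201 0;0 0.18 0 -0.0428 0 -0.0201 0;0 0.18 0 -0.0428 0 -0.0201 0")

```text
clock: 4.05
eef_pos: [0.5586, -0.0773, 0.2464]
ee_rot: [0.651, 0.754, 0.059, -0.068]
force: [-0.6, 2.8, 0.9]
gripper_width: 0.0207
grasp_force: 59.2
```

```bash
sed -i 's/^t=np.array(\[-.145.*$/&; step=step-.002*t/; s/.555,.0195,0/.5553,.0175,0/' h.py; sed -i 's/; step=step-.002\*t//' h.py; cat >> h.py <<'E'
def rims(c,zlo,zhi,T=None):
    uv,P=cloud(c,T); S=stage(P); h=cv2.cvtColor(c["color"],cv2.COLOR_RGB2HSV)[uv[:,1],uv[:,0]].astype(int)
    w=(h[:,0]<18)&(h[:,1]>110)&(S[:,2]>zlo)&(S[:,2]<zhi)&(abs(S[:,1])<.11)&(S[:,0]<.19)&(S[:,0]>-.25); return S[w]
E
python3 - <<'E'
from h import *; from station import ctrl
print({k:np.round(v,3) for k,v in ctrl.state().items() if k in("eef_pos","force","torque")})
c=ctrl.capture("side"); S=rims(c,.025,.08); cv2.imwrite("pics/s1.png",cv2.resize(c["color"][190:480,150:470],None,fx=2,fy=2)[:,:,::-1])
print(cv2.minAreaRect(S[:,:2].astype(np.float32)))
for y in (-.045,.065):
    q=S[abs(S[:,1]-y)<.006]
    if len(q)>5:
        # upper envelope of the side wall
        for x in np.arange(-.19,0.02,.02):
            m=abs(q[:,0]-x)<.006
            if m.any(): print(y,round(x,2),round(np.percentile(q[m,2],90),4),end=" | ")
E
```

```text
{'eef_pos': array([ 0.559, -0.077,  0.246]), 'force': array([-0.582,  2.822,  0.91 ]), 'torque': array([ 0.105,  0.03 , -0.137])}
((-0.1177162379026413, 0.012027733027935028), (0.11034201085567474, 0.13930459320545197), 89.99162292480469)
-0.045 -0.15 0.0487 | -0.045 -0.11 0.0573 | -0.045 -0.09 0.0591 | -0.045 -0.07 0.0626 | -0.045 -0.05 0.0623 | 0.065 -0.17 0.0468 | 0.065 -0.15 0.0497 | 0.065 -0.13 0.0544 | 0.065 -0.11 0.0564 | 0.065 -0.09 0.06 | 0.065 -0.07 0.0637 | 0.065 -0.05 0.0613 |
```

View pics/s1.png

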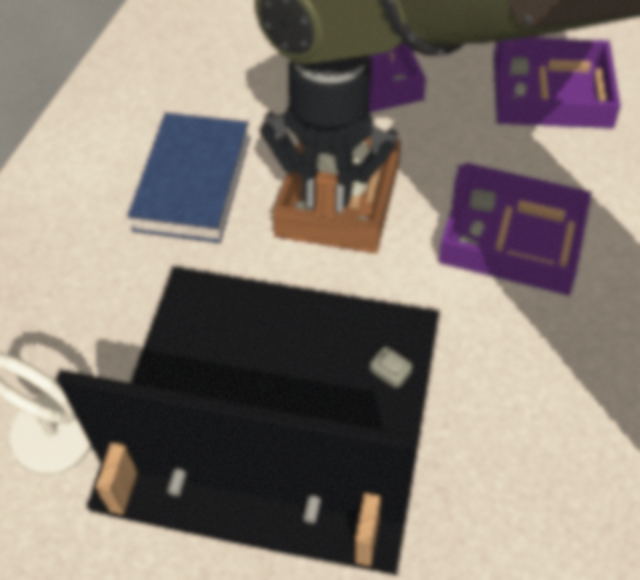

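Call:
arm_command(motion="0 0 0 0.0098 0 0.0018 0;0 0 0 0.0197 0 0.0036 0;0 0 0 0.0295 0 0.0054 0;0 0 0 0.0394 0 0.0072 0;0 0 0 0.0492 0 0.009 0;0 0 0 0.059 0 0.0107 0;0 0 0 0.0689 0 0.0125 0;0 0 0 0.0787 0 0.0143 0;0 0 0 0.0787 0 0.0143 0;0 0 0 0.0787 0 0.0143 0")

```text
clock: 5.1
eef_pos: [0.5469, 0.0028, 0.2469]
ee_rot: [0.651, 0.754, 0.059, -0.069]
force: [-1.6, 5.4, -0.0]
gripper_width: 0.0212
grasp_force: 59.4
```

```bash
python3 - <<'E'
from h import *; from station import ctrl
print({k:np.round(v,3) for k,v in ctrl.state().items() if k in("eef_pos","force","torque","gripper_width")})
c=ctrl.capture("side"); S=rims(c,.025,.08); 
print(cv2.minAreaRect(S[:,:2].astype(np.float32)))
q=S[abs(S[:,1]-.065)<.006]
for x in np.arange(-.19,0.05,.02):
    m=abs(q[:,0]-x)<.006
    if m.sum()>3: print(round(x,2),round(np.percentile(q[m,2],90),4),end=" | ")
E
```

```text
{'eef_pos': array([0.547, 0.003, 0.247]), 'force': array([-1.639,  5.407, -0.016]), 'torque': array([ 0.744,  0.218, -0.032]), 'gripper_width': np.float64(0.021)}
((-0.035179220139980316, 0.011386465281248093), (0.11075824499130249, 0.14055301249027252), 89.92059326171875)
-0.09 0.0452 | -0.07 0.0493 | -0.05 0.0526 | -0.03 0.0561 | -0.01 0.0597 | 0.01 0.0633 | 0.03 0.0634 |
```

Call:
arm_command(motion="0 -0.01 0 0.0023 0 0.0013 0;0 -0.02 0 0.0045 0 0.0027 0;0 -0.03 0 0.0068 0 0.004 0;0 -0.03 0 0.0068 0 0.004 0;0 -0.03 0 0.0068 0 0.004 0.3;0 -0.03 0 0.0068 0 0.004 0.7;0 -0.03 0 0.0068 0 0.004 1;0 -0.03 0 0.0068 0 0.004 1;0 -0.03 0 0.0068 0 0.004 1;0 -0.03 0 0.0068 0 0.004 1")

```text
clock: 6.15
eef_pos: [0.5459, 0.0092, 0.2438]
ee_rot: [0.652, 0.755, 0.049, -0.057]
force: [-0.4, 0.2, 0.5]
gripper_width: 0.0852
grasp_force: 0.0
```

```bash
python3 - <<'E'
from h import *; from station import ctrl
print({k:np.round(v,3) for k,v in ctrl.state().items() if k in("eef_pos","force","torque","gripper_width")})
c=ctrl.capture("side"); S=rims(c,.025,.08); 
print(cv2.minAreaRect(S[:,:2].astype(np.float32)))
q=S[abs(S[:,1]-.065)<.006]
for x in np.arange(-.19,0.05,.02):
    m=abs(q[:,0]-x)<.006
    if m.sum()>3: print(round(x,2),round(np.percentile(q[m,2],90),4),end=" | ")
E
```

```text
{'eef_pos': array([0.546, 0.009, 0.244]), 'force': array([-0.375,  0.16 ,  0.515]), 'torque': array([-0.056, -0.018,  0.021]), 'gripper_width': np.float64(0.085)}
((-0.015161283314228058, 0.01181945949792862), (0.11125565320253372, 0.10050581395626068), 88.73621368408203)
-0.03 0.0542 | -0.01 0.0573 | 0.01 0.0602 | 0.03 0.0599 |
```

Call:
arm_command(motion="0 0 0 0 0 -0.02 1;0 0 0 0 0 -0.05 1;0 0 0 0 0 -0.08 1;0 0 0 0 0 -0.08 1;0 0 0 0 0 -0.08 1")

```text
clock: 6.7
eef_pos: [0.5475, -0.0026, 0.3231]
ee_rot: [0.652, 0.755, 0.049, -0.056]
force: [-1.0, 0.2, -0.3]
gripper_width: 0.0851
grasp_force: 0.0
```

```bash
python3 - <<'E'
from h import *; from station import ctrl
p=step-.155*t+.009*left
rel(ctrl.state(),p+.30*up,rot())
c=ctrl.capture("top"); uv,P=cloud(c); S=stage(P); h=cv2.cvtColor(c["color"],cv2.COLOR_RGB2HSV)[uv[:,1],uv[:,0]].astype(int)
m=(S[:,2]>.028)&(S[:,2]<.05)&(S[:,1]>.07)&(S[:,1]<.14)&(S[:,0]>0)&(S[:,0]<.16);print("stone",S[m].min(0),S[m].max(0))
m=(S[:,2]>.02)&(S[:,2]<.04)&(h[:,0]>100)&(h[:,0]<125)&(h[:,1]>90)&(S[:,1]<0)&(S[:,1]>-.25)&(abs(S[:,0]+.1)<.12);print("book",S[m].min(0),S[m].max(0))
m=(S[:,2]>.02)&(S[:,2]<.06)&(h[:,0]>125)&(h[:,0]<160)&(h[:,1]>90)&(abs(S[:,1])<.15)&(S[:,0]<-.05)&(S[:,0]>-.35);print("purple",S[m].min(0) if m.any() else 0,S[m].max(0) if m.any() else 0)
m=(S[:,2]>.025)&(S[:,2]<.07)&(abs(S[:,1])<.08)&(S[:,0]>.12)&(S[:,0]<.2);print("bar",m.sum(),S[m].min(0),S[m].max(0))
m=(S[:,2]>.17)&(S[:,2]<.2)&(abs(S[:,1])<.1)&(S[:,0]>.15)&(S[:,0]<.25);print("board",m.sum(),np.percentile(S[m],[2,98],axis=0))
E
```

```text
turn [ 0.0008 -0.1498  0.0004] shift [-0.1382  0.0016  0.0026]Traceback (most recent call last):
  File "<stdin>", line 5, in <module>
    return umr_minimum(a, axis, None, out, keepdims, initial, where)
ValueError: zero-size array to reduction operation minimum which has no identity
```

Call:
arm_command(motion="0 -0.05 0 -0.04 0.0005 0 1;0 -0.1 0 -0.08 0.001 0.001 1;0 -0.15 0 -0.12 0.0015 0.002 0.6;0 -0.15 0 -0.138 0.0015 0.0025 0.6;0 -0.15 0 -0.138 0.0015 0.0025 0.6;0 -0.15 0 -0.138 0.0015 0.0025 0.6")

```text
clock: 7.35
eef_pos: [0.5688, -0.1365, 0.2991]
ee_rot: [0.654, 0.757, 0.0, -0.001]
force: [0.5, -0.1, 0.4]
gripper_width: 0.0513
grasp_force: 0.0
```

```bash
python3 - <<'E'
from h import *; from station import ctrl
st=ctrl.state(); print(st["gripper_width"]); p=step-.155*t+.009*left
rel(st,p+.193*up,rot())
def r(n,S,m): print(n,m.sum(),np.percentile(S[m],[1,99],axis=0).round(4).tolist() if m.any() else 0)
for nm,c in (("top0",dict(np.load("top0.npz"))),("side",ctrl.capture("side"))):
    print(nm);uv,P=cloud(c); S=stage(P); h=cv2.cvtColor(c["color"],cv2.COLOR_RGB2HSV)[uv[:,1],uv[:,0]].astype(int)
    r("stone",S,(S[:,2]>.026)&(S[:,2]<.05)&(S[:,1]>.075)&(S[:,1]<.14)&(S[:,0]>0.02)&(S[:,0]<.14))
    r("book",S,(S[:,2]>.02)&(S[:,2]<.04)&(h[:,0]>100)&(h[:,0]<125)&(h[:,1]>90)&(S[:,1]<-.05)&(S[:,1]>-.25)&(abs(S[:,0]+.1)<.14))
    r("bar",S,(S[:,2]>.025)&(S[:,2]<.07)&(abs(S[:,1])<.07)&(S[:,0]>.12)&(S[:,0]<.2))
    r("board",S,(S[:,2]>.17)&(S[:,2]<.2)&(abs(S[:,1])<.1)&(S[:,0]>.15)&(S[:,0]<.25))
    if nm=="side":
        Q=rims(c,.025,.08); print(cv2.minAreaRect(Q[:,:2].astype(np.float32)))
E
```

```text
0.05134569024107287
turn [-0.0011 -0.0015  0.0002] shift [-9.000e-04  1.000e-04  1.061e-01]
top0
stone 127 [[0.0624, 0.0884, 0.0262], [0.0953, 0.1217, 0.0471]]
book 1973 [[-0.1857, -0.2001, 0.0211], [-0.0452, -0.1066, 0.0373]]
bar 296 [[0.1399, -0.0683, 0.0262], [0.1996, 0.0678, 0.0587]]
board 522 [[0.2104, -0.0977, 0.1703], [0.2221, 0.0981, 0.1923]]
side
stone 225 [[0.0612, 0.0838, 0.0268], [0.0929, 0.1173, 0.0438]]
book 2123 [[-0.1864, -0.2018, 0.0271], [-0.0472, -0.1091, 0.0342]]
bar 0 0
board 1385 [[0.2093, -0.0971, 0.1704], [0.2207, 0.0983, 0.1889]]
((-0.03761826828122139, 0.011500418186187744), (0.11084707081317902, 0.14495719969272614), 89.70738983154297)
```

Call:
arm_command(motion="0 0 0 0 0 0.04 0.6;0 0 0 0 0 0.08 0.6;0 0 0 0 0 0.106 0.6;0 0 0 0 0 0.106 0.6;0 0 0 0 0 0.106 0.6")

```text
clock: 7.9
eef_pos: [0.5693, -0.1362, 0.1948]
ee_rot: [0.653, 0.757, 0.0, 0.0]
force: [-0.2, -0.8, 1.3]
gripper_width: 0.0514
grasp_force: 0.0
```

Call:
arm_command(motion="0 0 0 0.008 0 0 0.6;0 0 0 0.016 0 0 0.6;0 0 0 0.024 0 0 0.6;0 0 0 0.03 0 0 0.6;0 0 0 0.036 0 0 0.6;0 0 0 0.042 0 0 0.6;0 0 0 0.048 0 0 0.6")

```text
clock: 8.6
eef_pos: [0.562, -0.0896, 0.1942]
ee_rot: [0.654, 0.757, -0.0, 0.001]
force: [1.3, -7.5, -0.0]
gripper_width: 0.0511
grasp_force: 3.8
```

```bash
cat > m.py <<'E'
from h import *; from station import ctrl
import sys
st=ctrl.state(); print("hand",stage(st["eef_pos"]).round(4),"F stage",[round(float(st["force"]@a),2) for a in(t,left,up)])
c=ctrl.capture("side"); Q=rims(c,.025,.08); print(cv2.minAreaRect(Q[:,:2].astype(np.float32)))
q=Q[(abs(Q[:,1]-.064)<.008)]
if not len(q): print("none")
for x in np.arange(-.15,0.19,.02):
    m=abs(q[:,0]-x)<.006
    if m.sum()>3: print(round(x,2),round(np.percentile(q[m,2],90),4),end=" | ")
if len(sys.argv)>1: cv2.imwrite(sys.argv[1],cv2.resize(c["color"][190:480,150:470],None,fx=2,fy=2)[:,:,::-1])
E
python3 m.py
```

```text
hand [[-0.107   0.0089  0.1942]] F stage [-7.63, -0.21, -0.01]
((-0.024553857743740082, 0.0118832066655159), (0.14603081345558167, 0.11085667461156845), 0.010936970822513103)
-0.09 0.0411 | -0.07 0.0465 | -0.05 0.0506 | -0.03 0.0541 | -0.01 0.0562 | 0.01 0.0607 | 0.03 0.0635 | 0.05 0.0438 |
```

Call:
arm_command(motion="0 0 0 0.005 0 0 0.6;0 0 0 0.01 0 0 0.6;0 0 0 0.015 0 0 0.6;0 0 0 0.02 0 0 0.6;0 0 0 0.025 0 0 0.6")

```text
clock: 9.15
eef_pos: [0.5586, -0.0655, 0.1945]
ee_rot: [0.654, 0.757, -0.0, 0.001]
force: [1.3, -12.2, 3.4]
gripper_width: 0.0516
grasp_force: 6.5
```

Call:
arm_command(motion="0 0 0 0.004 0 0 0.6;0 0 0 0.008 0 0 0.6;0 0 0 0.012 0 0 0.6")

```text
clock: 9.45
eef_pos: [0.5571, -0.0541, 0.1951]
ee_rot: [0.654, 0.757, 0.0, 0.002]
force: [2.8, -19.0, 8.7]
gripper_width: 0.0514
grasp_force: 9.7
```

```bash
python3 m.py
```

```text
hand [[-0.0711  0.0086  0.1951]] F stage [-19.23, -0.06, 8.68]
((0.011065799742937088, 0.01103641465306282), (0.14596334099769592, 0.11165285110473633), 0.10789088159799576)
-0.05 0.0451 | -0.03 0.0512 | -0.01 0.0564 | 0.01 0.0622 | 0.03 0.0678 | 0.05 0.073 | 0.07 0.0773 |
```

Call:
arm_command(motion="0 0 0 -0.008 0 0 0.6;0 0 0 -0.02 0 0 0.6;0 0 0 -0.02 0 0 0.6;0 0 0 -0.02 0 0 0.6;0 0 0 -0.02 0 0 0.6")

```text
clock: 10.0
eef_pos: [0.5593, -0.0725, 0.1936]
ee_rot: [0.654, 0.757, -0.0, -0.0]
force: [-0.2, -0.3, -0.4]
gripper_width: 0.0513
grasp_force: 0.0
```

```bash
python3 m.py pics/s2.png
```

```text
hand [[-0.0896  0.0091  0.1936]] F stage [-0.32, 0.22, -0.37]
((0.017972446978092194, 0.011340562254190445), (0.11141222715377808, 0.14104199409484863), 89.69799041748047)
-0.05 0.0584 | -0.03 0.0577 | -0.01 0.0589 | 0.01 0.0574 | 0.03 0.0578 | 0.05 0.0573 | 0.07 0.0586 | 0.09 0.0568 |
```

View pics/s2.png

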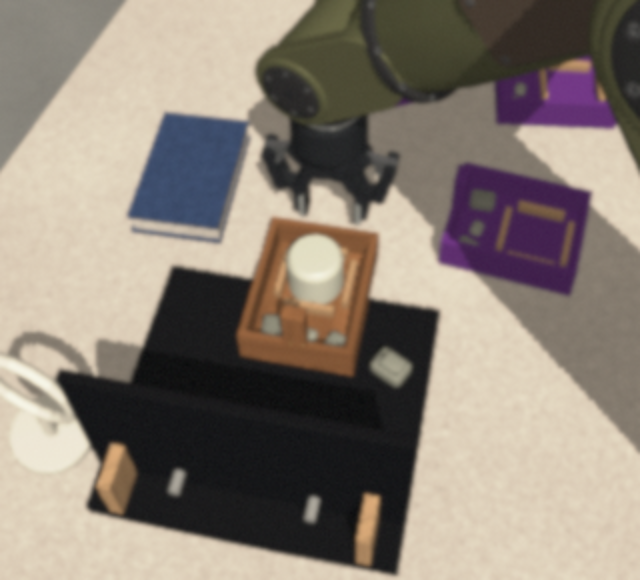

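Call:
arm_command(motion="0 0 0 0.01 0 0 0.6;0 0 0 0.02 0 0 0.6;0 0 0 0.027 0 0 0.6;0 0 0 0.034 0 0 0.6;0 0 0 0.042 0 0 0.6;0 0 0 0.05 0 0 0.6;0 0 0 0.058 0 0 0.6;0 0 0 0.066 0 0 0.6;0 0 0 0.074 0 0 0.6;0 0 0 0.082 0 0 0.6")

```text
clock: 11.05
eef_pos: [0.5474, 0.0091, 0.1938]
ee_rot: [0.654, 0.757, -0.0, -0.0]
force: [1.1, -5.2, -0.9]
gripper_width: 0.0513
grasp_force: 2.3
```

```bash
python3 m.py
```

```text
hand [[-0.0071  0.0091  0.1938]] F stage [-5.34, -0.33, -0.92]
((0.06796262413263321, 0.011202268302440643), (0.11155972629785538, 0.15229424834251404), 89.48374938964844)
0.01 0.0568 | 0.03 0.0577 | 0.05 0.0581 | 0.07 0.0589 | 0.09 0.058 | 0.11 0.0573 | 0.13 0.0568 |
```

Call:
arm_command(motion="0 0 0 0.004 0 0 0.6;0 0 0 0.008 0 0 0.6;0 0 0 0.012 0 0 0.6;0 0 0 0.016 0 0 0.6;0 0 0 0.02 0 0 0.6;0 0 0 0.021 0 0 0.6;0 0 0 0.022 0 0 0.6;0 0 0 0.023 0 0 0.6")

```text
clock: 11.9
eef_pos: [0.5442, 0.0311, 0.1938]
ee_rot: [0.654, 0.757, -0.0, 0.0]
force: [0.6, -5.0, -1.5]
gripper_width: 0.0511
grasp_force: 2.6
```

Call:
arm_command(motion="0 0 0 0.001 0 0 0.6;0 0 0 0.002 0 0 0.6")

```text
clock: 12.1
eef_pos: [0.5439, 0.033, 0.1938]
ee_rot: [0.654, 0.757, -0.0, 0.0]
force: [1.5, -5.6, -0.9]
gripper_width: 0.0511
grasp_force: 2.6
```

Call:
arm_command(motion="0 0 0 0.001 0 0 0.6;0 0 0 0.002 0 0 0.6")

```text
clock: 12.3
eef_pos: [0.5436, 0.0349, 0.1939]
ee_rot: [0.654, 0.757, -0.0, 0.0]
force: [0.6, -4.9, -0.7]
gripper_width: 0.0512
grasp_force: 2.6
```

Call:
arm_command(motion="0 0 0 0.001 0 0 0.6;0 0 0 0.002 0 0 0.6")

```text
clock: 12.5
eef_pos: [0.5433, 0.0369, 0.1939]
ee_rot: [0.654, 0.757, -0.0, 0.0]
force: [0.4, -5.4, -0.9]
gripper_width: 0.0513
grasp_force: 2.6
```

```bash
python3 - <<'E'
from h import *; from station import ctrl
c=ctrl.capture("top"); a=c["color"][180:340,130:330]; cv2.imwrite("pics/t2.png",cv2.resize(a,None,fx=3.6,fy=3.6,interpolation=cv2.INTER_CUBIC)[:,:,::-1])
E
```

```text
(no output)
```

View pics/t2.png

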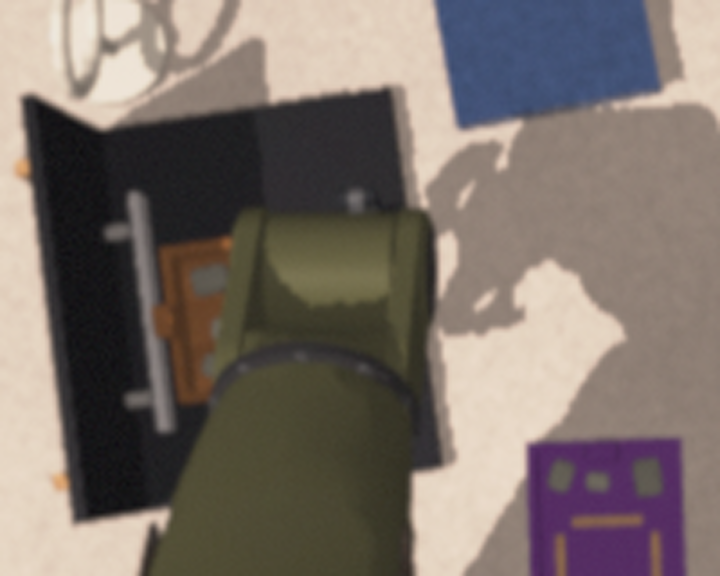

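The tray's leading end is at (165,300) and the bar's right face at about (155,300), parallel, with a gap of a few mm.

Call:
arm_command(motion="0 0 0 0.001 0 0 0.6;0 0 0 0.002 0 0 0.6")

```text
clock: 12.75
eef_pos: [0.543, 0.0389, 0.1938]
ee_rot: [0.654, 0.757, -0.0, 0.0]
force: [0.9, -5.9, -0.1]
gripper_width: 0.0508
grasp_force: 2.6
```

Call:
arm_command(motion="0 0 0 0.0005 0 0 0.6;0 0 0 0.001 0 0 0.6")

```text
clock: 12.95
eef_pos: [0.5429, 0.0399, 0.1938]
ee_rot: [0.654, 0.757, -0.0, 0.0]
force: [0.9, -5.1, -0.3]
gripper_width: 0.0511
grasp_force: 2.6
```

Call:
arm_command(motion="0 0 0 0.001 0 0 0.6;0 0 0 0.002 0 0 0.6")

```text
clock: 13.15
eef_pos: [0.5426, 0.0419, 0.1939]
ee_rot: [0.654, 0.757, -0.0, 0.0]
force: [1.1, -5.3, -0.2]
gripper_width: 0.0516
grasp_force: 2.6
```

Call:
arm_command(motion="0 0 0 0.0005 0 0 0.6;0 0 0 0.001 0 0 0.6")

```text
clock: 13.35
eef_pos: [0.5424, 0.0429, 0.1939]
ee_rot: [0.654, 0.757, -0.0, 0.0]
force: [1.0, -6.1, -0.3]
gripper_width: 0.0513
grasp_force: 2.6
```

Call:
arm_command(motion="0 0 0 0.0005 0 0 0.6;0 0 0 0.001 0 0 0.6")

```text
clock: 13.55
eef_pos: [0.5423, 0.0439, 0.1938]
ee_rot: [0.654, 0.757, -0.0, 0.0]
force: [1.2, -4.9, -0.3]
gripper_width: 0.051
grasp_force: 2.6
```

Call:
arm_command(motion="0 0 0 0.0005 0 0 0.6;0 0 0 0.001 0 0 0.6")

```text
clock: 13.75
eef_pos: [0.5421, 0.0449, 0.1938]
ee_rot: [0.654, 0.757, -0.0, 0.0]
force: [1.4, -5.8, 0.0]
gripper_width: 0.0511
grasp_force: 2.6
```

Call:
arm_command(motion="0 0 0 0.0005 0 0 0.6;0 0 0 0.001 0 0 0.6")

```text
clock: 13.95
eef_pos: [0.542, 0.0459, 0.1938]
ee_rot: [0.654, 0.757, -0.0, 0.0]
force: [0.2, -5.1, 0.5]
gripper_width: 0.0511
grasp_force: 2.6
```

Call:
arm_command(motion="0 0 0 0.0005 0 0 0.6;0 0 0 0.001 0 0 0.6")

```text
clock: 14.15
eef_pos: [0.5419, 0.0469, 0.1939]
ee_rot: [0.654, 0.757, -0.0, 0.0]
force: [1.0, -5.3, 0.2]
gripper_width: 0.0512
grasp_force: 2.6
```

Call:
arm_command(motion="0 0 0 0.0005 0 0 0.6;0 0 0 0.001 0 0 0.6")

```text
clock: 14.35
eef_pos: [0.5417, 0.0477, 0.1939]
ee_rot: [0.654, 0.757, -0.0, 0.0]
force: [2.3, -6.8, -1.0]
gripper_width: 0.0512
grasp_force: 4.0
```

Call:
arm_command(motion="0 0 0 0.0005 0 0 0.6;0 0 0 0.001 0 0 0.6")

```text
clock: 14.55
eef_pos: [0.5416, 0.0485, 0.1939]
ee_rot: [0.654, 0.757, -0.0, 0.0]
force: [1.6, -10.5, -0.0]
gripper_width: 0.0513
grasp_force: 5.3
```

Contact: the push rose from 5.3 to about 10.5 N, so roughly 5 N is on the bumper. I'll hold, then back off gently.

Call:
arm_command(motion="0 0 0 0 0 0 0.6;0 0 0 0 0 0 0.6;0 0 0 0 0 0 0.6;0 0 0 0 0 0 0.6;0 0 0 0 0 0 0.6")

```text
clock: 15.05
eef_pos: [0.5416, 0.0485, 0.1939]
ee_rot: [0.654, 0.757, -0.0, 0.0]
force: [2.1, -9.2, -1.4]
gripper_width: 0.0513
grasp_force: 4.5
```

```bash
python3 m.py
```

```text
hand [[0.0327 0.009  0.1939]] F stage [-9.42, -0.79, -1.39]
((0.08867070823907852, 0.010642126202583313), (0.11185871809720993, 0.12774114310741425), 89.9701156616211)
0.05 0.0581 | 0.07 0.0583 | 0.09 0.0586 | 0.11 0.0581 | 0.13 0.0575 | 0.15 0.0593 |
```

Call:
arm_command(motion="0 0 0 -0.0005 0 0 0.6;0 0 0 -0.001 0 0 0.6;0 0 0 -0.0015 0 0 0.6;0 0 0 -0.002 0 0 0.6;0 0 0 -0.003 0 0 0.6;0 0 0 -0.006 0 0 0.6;0 0 0 -0.015 0 0 0.6;0 0 0 -0.03 0 0 0.6;0 0 0 -0.05 0 0 0.6;0 0 0 -0.05 0 0 0.6")

```text
clock: 16.1
eef_pos: [0.5491, -0.0031, 0.1939]
ee_rot: [0.655, 0.756, 0.0, 0.0]
force: [0.5, 0.1, -0.2]
gripper_width: 0.0513
grasp_force: 0.0
```

Call:
arm_command(motion="0 0 0 -0.02 0 -0.04 0.6;0 0 0 -0.05 0 -0.08 0.6;0 0 0 -0.08 0 -0.12 0.6;0 0 0 -0.1 0 -0.14 0.6;0 0 0 -0.1 0 -0.14 0.6")

```text
clock: 16.6
eef_pos: [0.5636, -0.1018, 0.337]
ee_rot: [0.655, 0.756, 0.001, 0.002]
force: [0.6, 0.1, -0.6]
gripper_width: 0.0514
grasp_force: 0.0
```

```bash
python3 m.py; python3 - <<'E'
from h import *; from station import ctrl
c=ctrl.capture("top"); a=c["color"][180:340,130:330]; cv2.imwrite("pics/t3.png",cv2.resize(a,None,fx=3.6,fy=3.6,interpolation=cv2.INTER_CUBIC)[:,:,::-1])
E
```

```text
hand [[-0.1192  0.0091  0.337 ]] F stage [0.03, -0.59, -0.64]
((0.09704643487930298, 0.010493770241737366), (0.11094832420349121, 0.11206924915313721), 0.06248736009001732)
0.05 0.0581 | 0.07 0.0584 | 0.09 0.0589 | 0.11 0.058 | 0.13 0.0576 | 0.15 0.0585 |
```

View pics/t3.png

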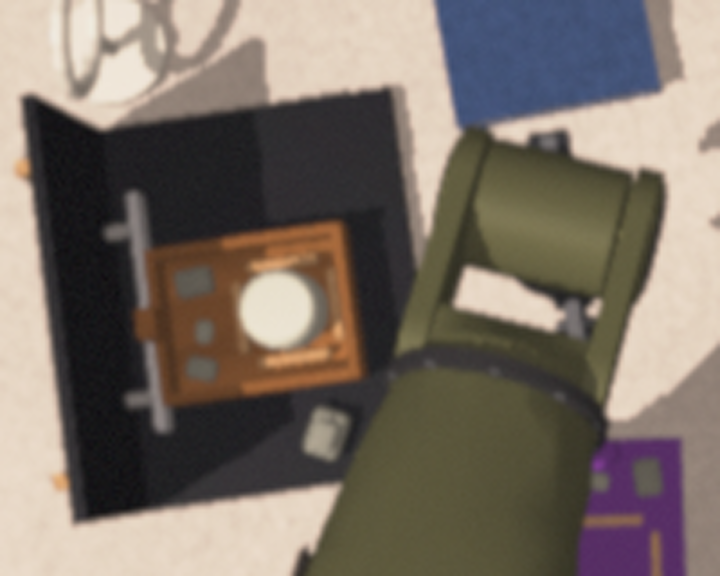

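The tray lies flat and square against the bar at (155,310), with the candle at (277,308) in its rails and the stone untouched at (328,432). I'm handing in.

```bash
python3 -c "
from station import ctrl; print(ctrl.job_done())"
```

```text
the job is handed in; nothing more can be done
None
```

I slid the wooden tray over the step onto the stage, left it square against the bumper with the candle upright in its rails, and handed the job in; no verdict came back.

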